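Stack a packing set on the sprung height gauge and press it home

TASK

Make up the packing set on the height gauge: take the parked flat-topped header out of the gauge's dish, seat every small packing cup that is out on the counter fully home in the dish and one in another, in any order, then the header fully home on top, and let go. Then take the hand tamper and press it flat and centred on the header, squarely, until the gauge's sprung plate bottoms out, holding it there for about a second. Leave the set standing on the gauge fully home, stand the tamper upright with its disc wholly on its round rubber pad, and leave the oversize cup and the other stuff on the counter where it lies.

Things in the scene. Friction and masses are not known exactly. Their poses are not given: they have to be found in the camera images.
- cup1_mid (a point): brown packing cup, about 120 g, dish up: cylinder 52 mm across from 16 to 42 mm above its underside; below, a convex cone 44 mm narrowing to a flat 25 mm foot. Conical dish in its top, 17 mm deep, 46 mm wide (floor 28), takes the next cup's cone until its shoulder rests on the rim: pitch 26 mm. Point: centre, 21 mm above underside; z up. 2 to 4 equal cups, standing over 90 mm apart; None if absent
- cup2_mid (a point): brown packing cup, about 120 g, dish up: cylinder 52 mm across from 16 to 42 mm above its underside; below, a convex cone 44 mm narrowing to a flat 25 mm foot. Conical dish in its top, 17 mm deep, 46 mm wide (floor 28), takes the next cup's cone until its shoulder rests on the rim: pitch 26 mm. Point: centre, 21 mm above underside; z up. 2 to 4 equal cups, standing over 90 mm apart; None if absent
- cup3_mid (a point): brown packing cup, about 120 g, dish up: cylinder 52 mm across from 16 to 42 mm above its underside; below, a convex cone 44 mm narrowing to a flat 25 mm foot. Conical dish in its top, 17 mm deep, 46 mm wide (floor 28), takes the next cup's cone until its shoulder rests on the rim: pitch 26 mm. Point: centre, 21 mm above underside; z up. 2 to 4 equal cups, standing over 90 mm apart; None if absent
- cup4_mid (a point): brown packing cup, about 120 g, dish up: cylinder 52 mm across from 16 to 42 mm above its underside; below, a convex cone 44 mm narrowing to a flat 25 mm foot. Conical dish in its top, 17 mm deep, 46 mm wide (floor 28), takes the next cup's cone until its shoulder rests on the rim: pitch 26 mm. Point: centre, 21 mm above underside; z up. 2 to 4 equal cups, standing over 90 mm apart; None if absent
- header_mid (a point): the header: brown like the cups, same convex 16 mm cone below and 52 mm across, but with a plain flat top; 36 mm high, about 120 g. Starts parked in the gauge's dish. Point: its centre, 18 mm above the underside and below the top; z up its axis. Seated on a cup its centre is 23 mm above the cup's centre
- tamper_mid (a point): hand tamper: flat steel disc 60 mm across, 12 mm thick, with an upright round dark wooden handle 28 mm across; 75 mm high over all, about 300 g; stands on the counter, disc down, in a place where a cup could stand too. Point: on its axis 37.5 mm above its underside; z up the handle
- seat (a point): rim centre of the gauge's sprung steel plate (60 mm across, moves with it), 60 mm above the counter when up; z up. In the plate is a dish like the cups': a cup seated there has its centre 5 mm above this point, the header 2 mm. Around it the gauge's fixed grey base, 124 mm across, 30 mm high, its dial facing away from the robot; no posts
- platen (a joint): how far the gauge's sprung plate is pressed down, m: 0 up, 0.012 bottomed out on its stop. The spring holds 9 N at the top (carries the whole set without sinking) and takes 15 N at the bottom, the set's weight helping; it comes up again by itself
- pad_top (a point): centre of the upper face of the tamper's round black rubber pad, 76 mm across, 4 mm thick, fixed to the counter; empty at the start, with clear space around, so the header may stand there meanwhile
- big_cup: an oversize dished piece of another set, 88 mm in diameter, 52 mm high, origin under its centre; not wanted, leave it
- flat_ring: rubber ring lying flat, 42 mm in diameter, 5 mm high, among the cups; leave it
- seal_ring: rubber ring lying flat, 80 mm in diameter, 7 mm high; leave it
- marker: marker pen lying beyond the gauge, 120 mm long, 16 mm high; leave it
There are look-alikes about, which are no part of the job. Leave any purple look-alike of the part that bears tamper_mid alone.

How it is judged (in metres and radians):
On the way, in this order (a step that is already met when the one before it is completed fails the run):
1. the header is taken out of the gauge's dish (horizontal distance between header_mid and seat above 0.06 m), for 0.2 s.
2. every cup present is in the stack on the gauge, one in another (within 8 mm of its axis, level to 3 degrees), the header above them all and fully home on the top cup (within 2.5 mm), and let go (horizontal distance between each of cup1_mid, cup2_mid, cup3_mid, cup4_mid, header_mid and seat below 0.008 m and angle between each of cup1_mid, cup2_mid, cup3_mid, cup4_mid, header_mid's own z axis and vertical below 0.06 rad and z of header_mid in the frame of cup1_mid above 0.018 m and z of header_mid in the frame of cup2_mid above 0.018 m and z of header_mid in the frame of cup3_mid above 0.018 m and z of header_mid in the frame of cup4_mid above 0.018 m and (z of header_mid in the frame of cup1_mid below 0.0255 m or z of header_mid in the frame of cup2_mid below 0.0255 m or z of header_mid in the frame of cup3_mid below 0.0255 m or z of header_mid in the frame of cup4_mid below 0.0255 m) and linear speed of header below 0.02 m/s and contact force between the fingers and header below 0.1 N), for 0.3 s.
3. the tamper, upright within 5 degrees and centred on the header within 10 mm, presses the sprung plate down to its stop (at least 10.5 mm of 12) (horizontal distance between each of cup1_mid, cup2_mid, cup3_mid, cup4_mid, header_mid and seat below 0.008 m and angle between each of cup1_mid, cup2_mid, cup3_mid, cup4_mid, header_mid's own z axis and vertical below 0.06 rad and z of header_mid in the frame of cup1_mid above 0.018 m and z of header_mid in the frame of cup2_mid above 0.018 m and z of header_mid in the frame of cup3_mid above 0.018 m and z of header_mid in the frame of cup4_mid above 0.018 m and (z of header_mid in the frame of cup1_mid below 0.0255 m or z of header_mid in the frame of cup2_mid below 0.0255 m or z of header_mid in the frame of cup3_mid below 0.0255 m or z of header_mid in the frame of cup4_mid below 0.0255 m) and linear speed of header below 0.02 m/s and value of joint platen above 0.0105 m and angle between tamper_mid's own z axis and vertical below 0.09 rad and horizontal distance between tamper_mid and header_mid below 0.01 m and contact force between tamper and header above 2 N), for 0.3 s.
At the end, for the whole second after the job is handed in: Cups and header stand nested on the gauge, within 8 mm of its axis, level to 3 degrees, the header topmost and home on the top cup within 2.5 mm; the plate is up within 2 mm; the tamper stands upright at rest on its pad, within 8 mm of its centre (horizontal distance between each of cup1_mid, cup2_mid, cup3_mid, cup4_mid, header_mid and seat below 0.008 m and angle between each of cup1_mid, cup2_mid, cup3_mid, cup4_mid, header_mid, tamper_mid's own z axis and vertical below 0.06 rad and z of header_mid in the frame of cup1_mid above 0.018 m and z of header_mid in the frame of cup2_mid above 0.018 m and z of header_mid in the frame of cup3_mid above 0.018 m and z of header_mid in the frame of cup4_mid above 0.018 m and (z of header_mid in the frame of cup1_mid below 0.0255 m or z of header_mid in the frame of cup2_mid below 0.0255 m or z of header_mid in the frame of cup3_mid below 0.0255 m or z of header_mid in the frame of cup4_mid below 0.0255 m) and linear speed of each of header, tamper below 0.02 m/s and value of joint platen below 0.002 m and horizontal distance between tamper_mid and pad_top below 0.008 m and z of tamper_mid in the frame of pad_top between 0.0345 and 0.0405 m); the robot touches nothing.
It fails at once if the oversize dished piece is moved by more than 4 cm (distance of big_cup from where it was at the start of the episode above 0.04 m).
It fails at once if the small rubber ring is moved by more than 4 cm (distance of flat_ring from where it was at the start of the episode above 0.04 m).
It fails at once if the large rubber ring is moved by more than 4 cm (distance of seal_ring from where it was at the start of the episode above 0.04 m).
It fails at once if the marker pen is moved by more than 4 cm (distance of marker from where it was at the start of the episode above 0.04 m).
Of cup1, cup2, cup3, cup4 only 2 to 4 are there at a start; the rules pass over those that are not, and their reading is None.
At some moment in a run one of tamper may be knocked a few centimetres aside while the robot is not near it.
Once in a run the grip may slacken for a moment while it holds something.
It also fails if it takes over 210 s, if anything falls off the work surface, if the arm or the gripper's body presses on something with over 40 N, if the wrist force passes 120 N, or if a joint passes its speed limit or range.

ROBOT

A 6-joint arm with a two-finger parallel gripper is mounted at the origin on the work surface. World frame = base frame: x ahead of the robot, y to its left, z up, the work surface at z = 0. Lengths are in mm, angles in rad, forces in N, time in s.
With the tool pointing down it reaches from about 300 to 775 mm from the base axis. Payload 14.6 kg.
Tool frame: the origin (TCP) lies between the finger pads; the fingertips stand 19 mm ahead of it and the grasp point (between the pads) is the TCP; z points along the fingers, y is the line along which they close (so a half turn about z gives the same grasp; the last joint's range is limited). The gripper opens to 94 mm and grips with 3 to 60 N. Pads are 16 mm wide; open, the fingers measure 119 mm over their backs; the gripper's body (75 mm by 177 mm) begins 78 mm behind the grasp point.
Start: joints at [1.167, 0.3, 1.521, -0, 1.321, -0.067], TCP at [181.755, 519.09, 224.446] pointing down, gripper open.
Joint ranges: [-3.03, 3.03], [-0.79, 2.21], [0.23, 2.52], [-1.04, 4.18], [0, 3.07], [-2.55, 2.55]. Speed limits (rad/s): [2.22, 2.22, 2.57, 3.14, 3.14, 3.14].

INTERFACE

Orientations are given as [roll, pitch, yaw] about the fixed x, y, z axes, in that order (R = Rz(yaw) Ry(pitch) Rx(roll)).
In Python, from cell import monitor, imaging, job, find_in, trace gives the robot as it stands. The module is installed in compiled form; this text tells all that it offers.
- The arm moves only by the tool arm_command, never from a script. Its argument "steps" is a list of rows, each a list of 5 numbers: the opening, from 0 (shut) to 1 (fully open), then the shift along the tool's x, y, z in mm, then the turn about the tool's z in degrees. In form: [[gripper, dx, dy, dz, turn], ...]. A call has 1 to 20 rows; each row is the pose to reach, as a shift and turn from the pose commanded when the call began, along the tool's axes at that moment; what a row does not reach only later rows make up. A row lasts 1/8 s, in which the tool goes at most 62.5 mm and 10.7 degrees, less where a joint would pass 70% of its speed; a pose out of reach is approached as far as the arm can. A call with a gripper value outside its range is refused whole. The fingers move at their own pace and stop on an object; "force" is the grip in N (left out, the last holds). Time passes only in rows, so rows that repeat a pose let the fingers close. It gives the time, the measured TCP pose, the force, the opening and the grip force at its end, in the units of the state.
- monitor.read_state(): the state, without advancing time (a new reading comes with each control period).
- imaging.camera(name): name is "side" or "top"; returns a dict with "img" (384x512x3 uint8, red, green, blue), "mtx" (3x3 intrinsics, pixels), "D" ([k1, k2, p1, p2, k3] as OpenCV has them; the pictures are not rectified), "view" (4x4, takes a point from world to camera coordinates). Camera axes: x right, y down, z forward; pixel columns grow to the right and rows downward; lengths in mm; the calibration is good to about 2 mm. A picture is of the moment at which its call begins. There is no depth.
- job.sign_off(): hands the job in; it is judged then, once.
Trained networks look in a picture, given as the dict that the camera call returned (one of the last four; its "shot" number tells which), for a name from the list of things; names that differ only in an ending like _2 or _b are one class to them, and where a whole thing is asked for, a point or a joint stands for the part that bears it (a point fixed in the world has none). Each returns a list of dicts, best first, with "p" (0 to 1); they miss things now and then, are a little off and sometimes report something else, mostly with a low value. They report only what shows in the picture. A call takes as long as a camera call. They do not tell look-alikes from the thing itself.
- find_in(picture, target): "rect" ([centre column, centre row, width, height] in pixels, round what is visible of it).
- trace(picture, target): "region" (384x512 bool, what is visible of it) and "rect" ([centre column, centre row, width, height] in pixels, round what is visible of it).
The state is a dict: "clock": time; "joints": joint angles; "qd": joint speeds; "effort": joint torques, N m; "eef_pos": TCP position; "eef_rot": TCP orientation; "wrist_force": force on the tool from outside, world axes, zero at the start; "moment": the same for the moment, N m; "finger_gap": finger opening in mm; "finger_force": force on a finger pad.
Only numpy, scipy, OpenCV 4.12 (cv2) and the standard library are available. Lean on these libraries where they do the work, as an engineer would, in place of code of your own. Each camera call takes 0.05 s, during which the arm holds its last target. There are 200 camera calls.

## Working session

There is one attempt and no reset: what is moved stays moved. The work goes in short steps, Python scripts to look and compute and a tool call to move; the robot and the scene stay as the last step left them, time stands still between calls to the robot, and variables do not carry over. Pictures are saved under pics/ and viewed, at most 14 in all, crops included, and the job is handed in when it is done.

Besides the shell and the picture viewer there is one more tool, called after "Emit:" in YAML: its name, and indented under it one key for each argument. arm_command: Moves the arm, as the interface text tells. Its arguments: {"type":"object","properties":{"steps":{"type":"array","items":{"type":"array","items":{"type":"number"}}},"force":{"type":"number"}},"required":["steps"]}

```bash
mkdir -p pics; cat > h.py <<'E'
import numpy as np, cv2
from cell import monitor, imaging, job, find_in, trace
def shot(n,f=None):
    c=imaging.camera(n)
    if f: cv2.imwrite('pics/'+f,c['img'][:,:,::-1])
    return c
def ray(c,uv):
    p=cv2.undistortPoints(np.array([[uv]],float),c['mtx'],np.array(c['D'],float))[0,0]
    V=np.array(c['view']);R=V[:3,:3];t=V[:3,3]
    return -R.T@t, R.T@np.array([p[0],p[1],1.])
def atz(c,uv,z):
    o,d=ray(c,uv); return o+d*(z-o[2])/d[2]
def proj(c,P):
    V=np.array(c['view']); q,_=cv2.projectPoints(np.array(P,float).reshape(-1,1,3),cv2.Rodrigues(V[:3,:3])[0],V[:3,3],c['mtx'],np.array(c['D'],float)); return q[:,0]
def st():
    s=monitor.read_state(); print({k:np.round(s[k],3).tolist() for k in('clock','eef_pos','eef_rot','wrist_force','finger_gap','finger_force')}); return s
E
python3 - <<'E'
from h import *
st()
a=shot('top','t0.png');b=shot('side','s0.png')
cv2.imwrite('pics/both.png',np.hstack([cv2.resize(x['img'][:,:,::-1],(400,300)) for x in(a,b)]))
for n,c in(('top',a),('side',b)):
    V=np.array(c['view']);print(n,'cam at',(-V[:3,:3].T@V[:3,3]).round())
    for t in['cup1_mid','header_mid','tamper_mid','seat','pad_top','big_cup','flat_ring','seal_ring','marker']:
        print(n,t,[(np.round(r['rect']).tolist(),round(r['p'],2)) for r in find_in(c,t)])
E
```

```text
{'clock': 0.0, 'eef_pos': [181.667, 518.878, 223.881], 'eef_rot': [-3.14, -0.0, 2.805], 'wrist_force': [-0.352, 0.14, 0.467], 'finger_gap': 94.145, 'finger_force': 0.0}
top cam at [ 289.  -21. 1157.]
top cup1_mid []
top header_mid [([258.0, 189.0, 26.0, 22.0], 0.57)]
top tamper_mid [([169.0, 240.0, 22.0, 19.0], 0.87), ([178.0, 277.0, 20.0, 24.0], 0.85)]
top seat [([258.0, 198.0, 18.0, 7.0], 0.64)]
top pad_top [([312.0, 168.0, 27.0, 23.0], 0.87)]
top big_cup [([380.0, 175.0, 30.0, 34.0], 0.93)]
top flat_ring []
top seal_ring [([394.0, 215.0, 21.0, 20.0], 0.75)]
top marker [([391.0, 215.0, 26.0, 25.0], 0.29), ([120.0, 190.0, 22.0, 16.0], 0.17)]
side cam at [ 346. -716.  776.]
side cup1_mid [([295.0, 265.0, 31.0, 26.0], 0.64), ([311.0, 328.0, 43.0, 47.0], 0.35)]
side header_mid [([256.0, 203.0, 23.0, 20.0], 0.84)]
side tamper_mid [([215.0, 178.0, 16.0, 21.0], 0.92), ([204.0, 159.0, 17.0, 24.0], 0.87), ([171.0, 170.0, 18.0, 23.0], 0.62)]
side seat [([257.0, 215.0, 20.0, 12.0], 0.69)]
side pad_top [([298.0, 263.0, 30.0, 27.0], 0.73)]
side big_cup [([309.0, 328.0, 44.0, 46.0], 0.61)]
side flat_ring [([224.0, 148.0, 6.0, 4.0], 0.62)]
side seal_ring [([264.0, 362.0, 41.0, 36.0], 0.71)]
side marker [([318.0, 212.0, 37.0, 21.0], 0.48)]
```

```bash
python3 - <<'E'
import cv2
a=cv2.imread('pics/t0.png');cv2.imwrite('pics/t0b.png',cv2.resize(a[90:340,90:430],(800,588),interpolation=cv2.INTER_CUBIC))
a=cv2.imread('pics/s0.png');cv2.imwrite('pics/s0b.png',cv2.resize(a[100:384,100:470],(780,599),interpolation=cv2.INTER_CUBIC))
E
```

```text
(no output)
```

View pics/t0b.png

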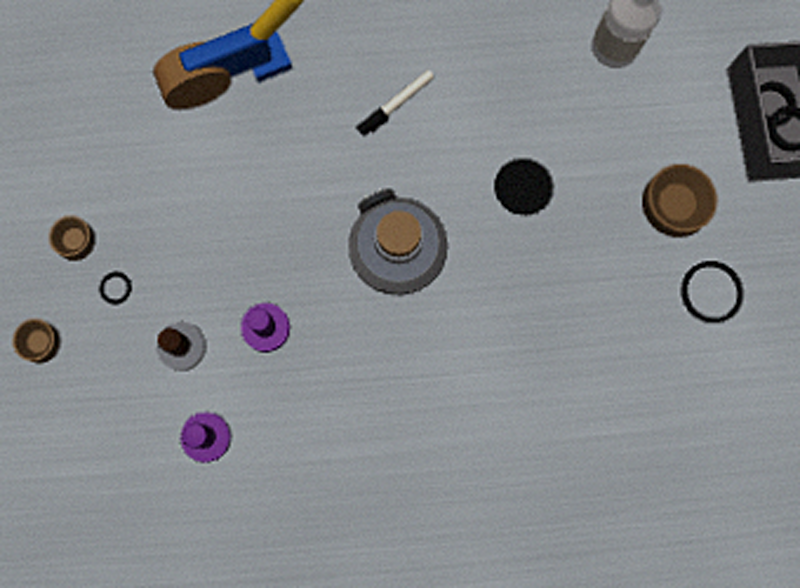

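View pics/s0b.png

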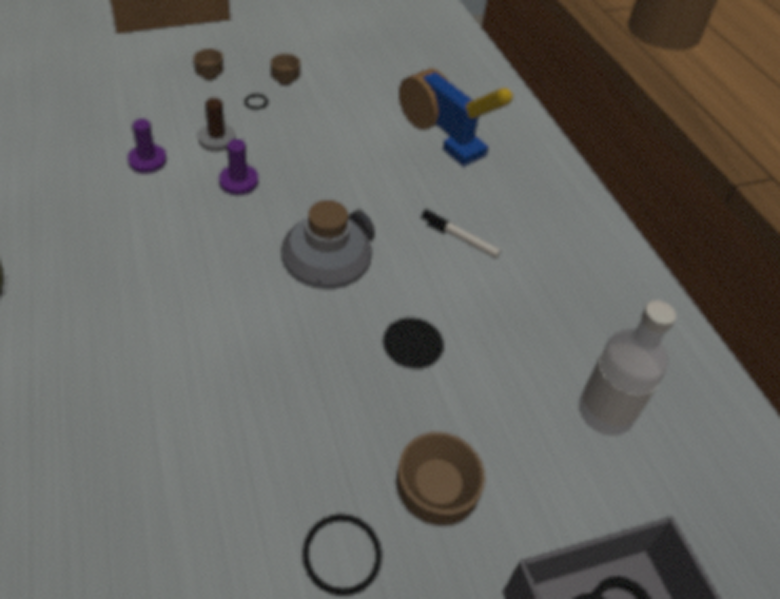

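The top view shows two cups at crop pixels (72,238) and (36,340), with the ring between them. The grey tamper is at (180,345), two purple look-alikes at (265,327) and (206,437), the gauge with header at (398,240) and the pad at (523,187). I'll check the rest of the frame and fit silhouettes.

View pics/both.png

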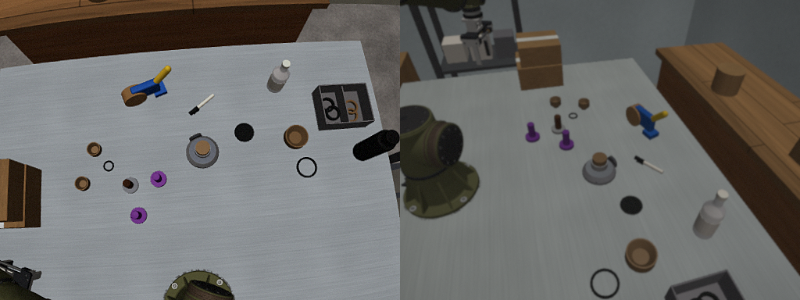

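```bash
cat >> h.py <<'E'
from scipy.optimize import minimize
SH={'cup':[(12.5,0),(22,16),(26,16),(26,42)],'header':[(12.5,0),(22,16),(26,16),(26,36)],'htop':[(26,16),(26,36)],'disc':[(30,0),(30,12)],
 'pad':[(38,0),(38,4)],'base':[(62,0),(62,30)],'big':[(44,20),(44,52)],'ring':[(21,0),(21,5)],'sring':[(40,0),(40,7)]}
th=np.linspace(0,2*np.pi,40)
def sil(c,shape,p,z0):
    P=np.vstack([np.c_[p[0]+r*np.cos(th),p[1]+r*np.sin(th),np.full(40,z0+z)] for r,z in shape])
    return cv2.convexHull(proj(c,P).astype(np.float32))[:,0]
def fit(c,mask,shape,z0,x0,K=8):
    """silhouette fit: IoU of hull with mask, on a K-times enlarged window"""
    ys,xs=np.nonzero(mask);u0,v0=xs.min()-12,ys.min()-12;w,h=xs.max()+13-u0,ys.max()+13-v0
    m=np.zeros((h,w),np.uint8);m[ys-v0,xs-u0]=1
    M=cv2.resize(m.astype(np.float32),None,fx=K,fy=K,interpolation=cv2.INTER_LINEAR)>.5
    def cost(p):
        g=np.zeros(M.shape,np.uint8);q=(sil(c,shape,p,z0)-[u0,v0]+.5)*K-.5
        cv2.fillPoly(g,[np.round(q).astype(np.int32)],1);g=g>0
        return -(g&M).sum()/max(1,(g|M).sum())
    r=minimize(cost,x0,method='Nelder-Mead',options=dict(initial_simplex=np.array([x0,[x0[0]+12,x0[1]],[x0[0],x0[1]+12]]),xatol=.1,fatol=1e-5))
    return r.x,-r.fun
def blob(c,kind,uv,R=40):
    hsv=cv2.cvtColor(c['img'],cv2.COLOR_RGB2HSV).astype(int);H,S,Vv=hsv[...,0],hsv[...,1],hsv[...,2]
    m={'brown':(H<22)&(S>70)&(Vv>25),'dark':(Vv<60)}[kind].astype(np.uint8)
    m=cv2.morphologyEx(m,cv2.MORPH_CLOSE,np.ones((3,3),np.uint8))
    n,L,s,ce=cv2.connectedComponentsWithStats(m)
    ks=[k for k in range(1,n) if s[k,4]>25]
    k=min(ks,key=lambda k:np.hypot(*(ce[k]-uv)));m=(L==k).astype(np.uint8)
    cs,_=cv2.findContours(m,cv2.RETR_EXTERNAL,cv2.CHAIN_APPROX_NONE);cv2.drawContours(m,cs,-1,1,-1)
    return m>0
E
python3 - <<'E'
from h import *
a=shot('top');b=shot('side')
k=2.353;A=lambda u,v:(90+u/k,90+v/k);k2=2.108;B=lambda u,v:(100+u/k2,100+v/k2)
for nm,sh,kind,z,ua,ub in[('cupA','cup','brown',0,A(72,238),B(285,69)),('cupB','cup','brown',0,A(36,340),B(208,65)),('header','htop','brown',44,A(398,235),B(328,215)),
   ('pad','pad','dark',0,A(523,187),B(413,342)),('big','big','brown',0,A(680,200),B(441,475)),('ring','ring','dark',0,A(115,287),B(256,101))]:
  for c,uv in((a,ua),(b,ub)):
    m=blob(c,kind,uv);x0=atz(c,uv,z+20)[:2]
    p,i=fit(c,m,SH[sh],z,x0);print(nm,m.sum(),p.round(1),round(i,3))
for c,uv,n in((a,A(180,345),'top'),(b,B(215,137),'side')):
  print('tamper disc',atz(c,uv,8).round(1))
  for r in trace(c,'tamper_mid')[:3]:
    p,i=fit(c,r['region'],[(30,0),(30,12),(14,12),(14,75)],0,atz(c,r['rect'][:2],20)[:2]);print(n,np.round(r['rect']),round(r['p'],2),p.round(1),round(i,3))
for uv in (A(265,327),A(206,437)): print('purple',atz(a,uv,8).round())
for uv in (A(375,125),A(430,75),A(712,292),A(398,245)): print('marker/sring/base',atz(a,uv,8).round())
E
```

```text
cupA 261 [585.7 348.5] 0.884
cupA 131 [587.4 358.4] 0.699
cupB 252 [459.8 395.7] 0.816
cupB 130 [460.7 403. ] 0.696
header 284 [549.2 -57.7] 0.941
header 239 [549.9 -53.3] 0.804
pad 454 [ 614.3 -224.3] 0.923
pad 508 [ 614.4 -221.4] 0.875
big 723 [ 571.4 -412.6] 0.911
big 1344 [ 572.9 -407.1] 0.885
ring 142 [523.9 300.7] 0.879
ring 60 [520.6 278.2] -0.0
tamper disc [443.9 218.6   8. ]
top [168. 238.  24.  20.] 0.91 [442.6 217.7] 0.955
top [201. 227.  25.  26.] 0.82 [460.  115.7] 0.933
top [178. 276.  20.  21.] 0.56 [332.4 191.2] 0.959
tamper disc [441.4 216.4   8. ]
side [203. 158.  16.  25.] 0.63 [442.1 220.2] 0.788
side [172. 173.  17.  29.] 0.57 [330.1 189. ] 0.858
side [254. 216.  15.  11.] 0.23 [559.5 -25.2] 0.311
purple [458. 113.   8.]
purple [330. 191.   8.]
marker/sring/base [709. -43.   8.]
marker/sring/base [ 773. -120.    8.]
marker/sring/base [ 456. -447.    8.]
marker/sring/base [548. -59.   8.]
```

```bash
cat >> h.py <<'E'
def to(x,y,z=None):
    s=monitor.read_state();p=np.array(s['eef_pos']);yw=s['eef_rot'][2];d=np.array([x,y])-p[:2]
    print('tool shift',np.round([np.cos(yw)*d[0]+np.sin(yw)*d[1],np.sin(yw)*d[0]-np.cos(yw)*d[1],0 if z is None else p[2]-z],1),'yaw',round(yw,3))
E
python3 -c "
from h import *
to(549.3,-57,125)"
```

```text
tool shift [-537.3 -422.2   99.4] yaw 2.805
```

Emit:
arm_command:
  steps:
    - [1,-40,-32,0,0]
    - [1,-80,-63,0,0]
    - [1,-120,-94,0,0]
    - [1,-160,-126,0,0]
    - [1,-200,-157,0,0]
    - [1,-240,-189,0,0]
    - [1,-280,-220,0,0]
    - [1,-320,-251,0,0]
    - [1,-360,-283,0,0]
    - [1,-400,-314,0,0]
    - [1,-440,-346,0,0]
    - [1,-480,-377,20,0]
    - [1,-520,-408,50,0]
    - [1,-537,-422,80,0]
    - [1,-537,-422,99,0]
    - [1,-537,-422,99,0]
    - [1,-537,-422,99,0]
  force: 30

```text
clock: 3.32
eef_pos: [549.5, -56.5, 126.4]
eef_rot: [3.141, 0.001, 2.805]
wrist_force: [-0.6, -0.3, -0.2]
finger_gap: 93.8
finger_force: 0.0
```

```bash
python3 - <<'E'
from h import *
s=st();a=shot('top','t1.png');b=shot('side','s1.png')
p=np.array(s['eef_pos']);yw=s['eef_rot'][2];yv=np.array([np.sin(yw),-np.cos(yw),0])
for c,f,k in((a,'t1',0),(b,'s1',1)):
    im=c['img'][:,:,::-1].copy();
    q=proj(c,[p+[0,0,-19],p,p+yv*47+[0,0,-19],p-yv*47+[0,0,-19],[549.3,-57,80]])
    K=5;u,v=q[1].astype(int);cr=cv2.resize(im[v-45:v+45,u-60:u+60],None,fx=K,fy=K,interpolation=cv2.INTER_CUBIC)
    for w in q: cv2.circle(cr,tuple(int(x) for x in ((w-[u-60,v-45]+.5)*K)),3,(0,255,0),1)
    cv2.imwrite(f'pics/{f}c.png',cr)
x=np.hstack([cv2.resize(cv2.imread(f'pics/{f}c.png'),(400,300)) for f in('t1','s1')]+[])
y=np.hstack([cv2.resize(cv2.imread(f'pics/{f}.png'),(400,300)) for f in('t1','s1')])
cv2.imwrite('pics/m1.png',np.vstack([x,y]))
E
```

```text
{'clock': 3.325, 'eef_pos': [549.473, -56.488, 126.448], 'eef_rot': [3.141, 0.001, 2.805], 'wrist_force': [-0.564, -0.318, -0.231], 'finger_gap': 93.827, 'finger_force': 0.0}
```

View pics/m1.png

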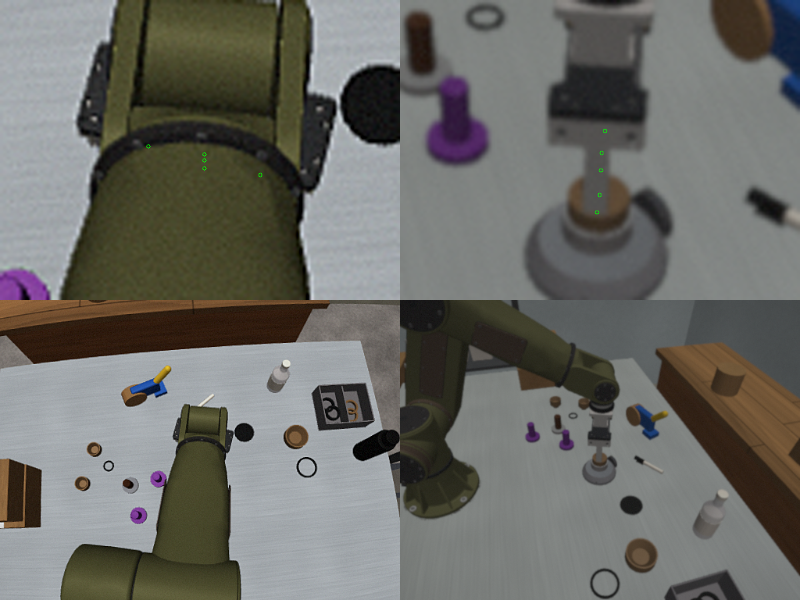

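The counter where the arm started is clear, so there are just two cups. The side view shows the fingers lined up over the header at about (600,190). Grasping.

Emit:
arm_command:
  steps:
    - [1,0,0,15,0]
    - [1,0,0,30,0]
    - [1,0,0,40,0]
    - [1,0,0,44,0]
    - [1,0,0,44,0]
    - [0.4,0,0,44,0]
    - [0.4,0,0,44,0]
    - [0.4,0,0,44,0]
    - [0.4,0,0,44,0]
    - [0.4,0,0,44,0]
    - [0.4,0,0,44,0]
    - [0.4,0,0,44,0]
  force: 30

```text
clock: 4.92
eef_pos: [549.2, -56.7, 81.5]
eef_rot: [3.142, 0.0, 2.805]
wrist_force: [-0.7, 0.6, -0.1]
finger_gap: 51.5
finger_force: 30.0
```

```bash
python3 - <<'E'
from h import *
to(614.3,-223,42)
E
```

```text
tool shift [-116.4 -135.4   39.5] yaw 2.805
```

Emit:
arm_command:
  steps:
    - [0.4,0,0,-15,0]
    - [0.4,0,0,-35,0]
    - [0.4,0,0,-50,0]
    - [0.4,-30,-35,-50,0]
    - [0.4,-60,-70,-50,0]
    - [0.4,-90,-105,-40,0]
    - [0.4,-116,-135,-20,0]
    - [0.4,-116,-135,0,0]
    - [0.4,-116,-135,20,0]
    - [0.4,-116,-135,34,0]
    - [0.4,-116,-135,38,0]
    - [0.4,-116,-135,40,0]
    - [0.4,-116,-135,40,0]

```text
clock: 6.55
eef_pos: [614.3, -222.3, 42.0]
eef_rot: [-3.142, 0.001, 2.805]
wrist_force: [0.8, 0.6, -0.9]
finger_gap: 51.3
finger_force: 30.0
```

```bash
python3 - <<'E'
from h import *
s=st();b=shot('side','s2.png');a=shot('top')
q=proj(b,[s['eef_pos']])[0].astype(int)
cv2.imwrite('pics/s2c.png',cv2.resize(b['img'][q[1]-60:q[1]+60,q[0]-80:q[0]+80,::-1],(640,480),interpolation=cv2.INTER_CUBIC))
# empty dish centre seen in side / plate
for c in(a,b):
  for t in('seat','header_mid'):
    for r in trace(c,t)[:1]: print(t,np.round(r['rect'],1),r['p'],atz(c,r['rect'][:2],60).round(1))
E
```

```text
{'clock': 6.55, 'eef_pos': [614.252, -222.347, 42.026], 'eef_rot': [-3.142, 0.001, 2.805], 'wrist_force': [0.79, 0.592, -0.894], 'finger_gap': 51.326, 'finger_force': 30.0}
seat [256.8 190.8  23.1  21.3] 0.89 [546.7 -51.4  60. ]
seat [255.6 209.6  18.8  17.6] 0.92 [546.6 -70.4  60. ]
header_mid [252.4 209.7  21.4  18.7] 0.64 [538.  -68.6  60. ]
```

View pics/s2c.png

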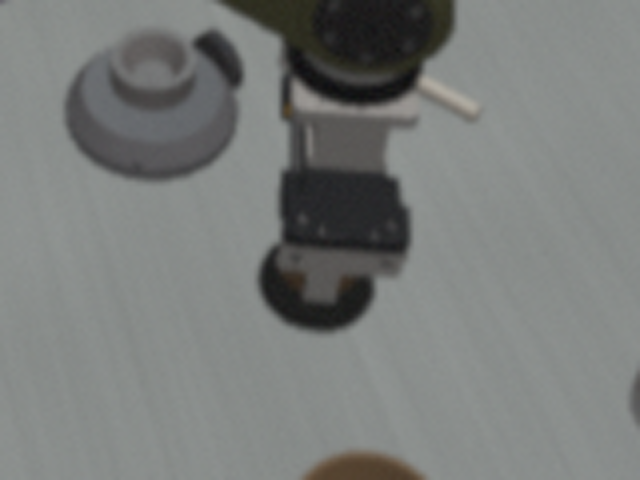

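Header is over the pad in the grip, at (320,280) in the crop. The empty dish shows at (152,60). Releasing, then cup A.

Emit:
arm_command:
  steps:
    - [0.4,0,0,0.8,0]
    - [0.4,0,0,0.8,0]
    - [0.75,0,0,0.8,0]
    - [0.85,0,0,0.8,0]
    - [1,0,0,0.8,0]
    - [1,0,0,0.8,0]
    - [1,0,0,-15,0]
    - [1,0,0,-40,0]
    - [1,0,0,-80,0]
    - [1,0,0,-108,0]
    - [1,0,0,-108,0]

```text
clock: 8.22
eef_pos: [614.9, -222.8, 152.8]
eef_rot: [-3.141, 0.005, 2.805]
wrist_force: [1.0, -0.1, -0.0]
finger_gap: 94.0
finger_force: 0.0
```

```bash
python3 - <<'E'
from h import *
st();to(586,350,100)
E
```

```text
{'clock': 8.225, 'eef_pos': [614.93, -222.756, 152.761], 'eef_rot': [-3.141, 0.005, 2.805], 'wrist_force': [1.004, -0.105, -0.039], 'finger_gap': 94.018, 'finger_force': 0.0}
tool shift [216.5 531.   52.8] yaw 2.805
```

Emit:
arm_command:
  steps:
    - [1,16,40,0,0]
    - [1,33,80,0,0]
    - [1,49,120,0,0]
    - [1,65,160,0,0]
    - [1,82,200,0,0]
    - [1,98,240,0,0]
    - [1,114,280,0,0]
    - [1,131,320,0,0]
    - [1,147,360,0,0]
    - [1,163,400,0,0]
    - [1,180,440,10,0]
    - [1,196,480,20,0]
    - [1,210,515,40,0]
    - [1,216.5,531,52,0]
    - [1,216.5,531,52,0]
    - [1,216.5,531,52,0]

```text
clock: 10.22
eef_pos: [585.7, 349.1, 98.1]
eef_rot: [3.141, 0.0, 2.804]
wrist_force: [0.4, -0.5, 0.2]
finger_gap: 94.4
finger_force: 0.0
```

```bash
cat >> h.py <<'E'
def mark(f,pts,R=(60,45)):
    """side crop about TCP with world points marked"""
    s=st();b=shot('side');q=proj(b,np.vstack([[s['eef_pos']],pts]));u,v=q[0].astype(int);u=max(R[0],u);v=max(R[1],v);K=640/2/R[0]
    cr=cv2.resize(b['img'][v-R[1]:v+R[1],u-R[0]:u+R[0],::-1],None,fx=K,fy=K,interpolation=cv2.INTER_CUBIC)
    for w in q: cv2.circle(cr,tuple(int(x) for x in ((w-[u-R[0],v-R[1]]+.5)*K)),3,(0,255,0),1)
    cv2.imwrite('pics/'+f,cr)
E
python3 - <<'E'
from h import *
mark('m3.png',[[586,350,81],[586,350,42]])
a=shot('top');b=shot('side')
for c,uv in((b,(198,131)),(a,(104.7,234.8)),(b,(198,131))):
  pass
E
```

```text
{'clock': 10.225, 'eef_pos': [585.686, 349.128, 98.08], 'eef_rot': [3.141, 0.0, 2.804], 'wrist_force': [0.428, -0.486, 0.168], 'finger_gap': 94.413, 'finger_force': 0.0}
```

View pics/m3.png

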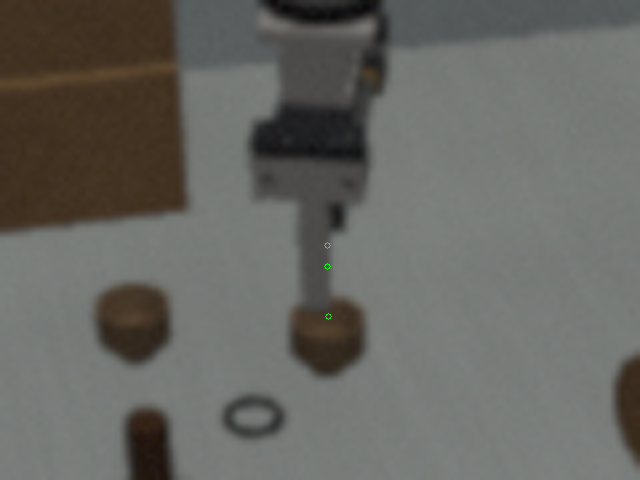

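The side view confirms cup A under the fingers: its rim centre is at (327,314), matching the prediction. Descending.

Emit:
arm_command:
  steps:
    - [1,0,0,20,0]
    - [1,0,0,40,0]
    - [1,0,0,55,0]
    - [1,0,0,60,0]
    - [1,0,0,60,0]
    - [0.4,0,0,60,0]
    - [0.4,0,0,60,0]
    - [0.4,0,0,60,0]
    - [0.4,0,0,60,0]
    - [0.4,0,0,60,0]
    - [0.4,0,0,60,0]
    - [0.4,0,0,60,0]

```text
clock: 11.88
eef_pos: [585.2, 350.3, 37.6]
eef_rot: [-3.142, 0.0, 2.805]
wrist_force: [-1.0, -0.3, 0.6]
finger_gap: 51.9
finger_force: 30.0
```

```bash
python3 - <<'E'
from h import *
to(549.3,-57,120)
E
```

```text
tool shift [-100.7 -396.2  -82.4] yaw 2.805
```

Emit:
arm_command:
  steps:
    - [0.4,0,0,-15,0]
    - [0.4,0,0,-45,0]
    - [0.4,0,0,-80,0]
    - [0.4,-8,-31,-92,0]
    - [0.4,-16,-62,-92,0]
    - [0.4,-24,-95,-92,0]
    - [0.4,-33,-130,-92,0]
    - [0.4,-42,-165,-92,0]
    - [0.4,-51,-200,-92,0]
    - [0.4,-60,-235,-92,0]
    - [0.4,-69,-270,-92,0]
    - [0.4,-78,-305,-92,0]
    - [0.4,-87,-340,-92,0]
    - [0.4,-95,-373,-92,0]
    - [0.4,-100,-396,-90,0]
    - [0.4,-100,-396,-80,0]
    - [0.4,-100,-396,-75,0]
    - [0.4,-100,-396,-75,0]

```text
clock: 14.12
eef_pos: [548.5, -55.6, 112.1]
eef_rot: [-3.142, -0.001, 2.806]
wrist_force: [-0.2, -0.1, -1.3]
finger_gap: 51.8
finger_force: 30.0
```

```bash
python3 - <<'E'
from h import *
s=monitor.read_state()['eef_pos']
mark('m4.png',[[549.3,-57,60],[549.3,-57,s[2]+4.4],[549.3,-57,s[2]-37.6]])
to(549.3,-57,82)
E
```

```text
{'clock': 14.125, 'eef_pos': [548.536, -55.582, 112.061], 'eef_rot': [-3.142, -0.001, 2.806], 'wrist_force': [-0.196, -0.071, -1.334], 'finger_gap': 51.81, 'finger_force': 30.0}
tool shift [-1.  -1.  30.4] yaw 2.806
```

View pics/m4.png

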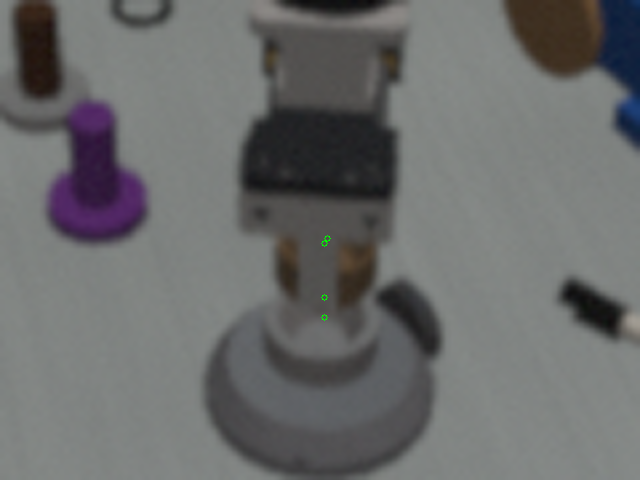

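The cup is held level over the dish. It spans columns 276–377, centre 326, against a plate centre of about 321, so I nudge a little toward −x and lower.

Emit:
arm_command:
  steps:
    - [0.4,1,-1.5,0,0]
    - [0.4,1,-1.5,8,0]
    - [0.4,1,-1.5,15,0]
    - [0.4,1,-1.5,20,0]
    - [0.4,1,-1.5,24,0]
    - [0.4,1,-1.5,27,0]
    - [0.4,1,-1.5,29,0]
    - [0.4,1,-1.5,30,0]
    - [0.4,1,-1.5,30.5,0]
    - [0.4,1,-1.5,30.5,0]
    - [0.4,1,-1.5,30.5,0]

```text
clock: 15.55
eef_pos: [547.3, -57.6, 82.1]
eef_rot: [3.142, 0.0, 2.805]
wrist_force: [-0.2, 0.4, -1.9]
finger_gap: 51.7
finger_force: 30.0
```

Emit:
arm_command:
  steps:
    - [0.4,0,0,0.5,0]
    - [0.4,0,0,1,0]
    - [0.4,0,0,1,0]

```text
clock: 15.92
eef_pos: [547.3, -57.6, 81.5]
eef_rot: [3.141, 0.0, 2.805]
wrist_force: [-3.3, 0.3, 4.9]
finger_gap: 51.8
finger_force: 30.0
```

Emit:
arm_command:
  steps:
    - [0.75,0,0,0,0]
    - [0.75,0,0,0,0]
    - [1,0,0,0,0]
    - [1,0,0,0,0]
    - [1,0,0,-20,0]
    - [1,0,0,-50,0]
    - [1,0,0,-70,0]
    - [1,0,0,-70,0]
    - [1,0,0,-70,0]

```text
clock: 17.05
eef_pos: [546.8, -57.5, 149.9]
eef_rot: [-3.141, -0.001, 2.805]
wrist_force: [-1.1, -0.2, 0.3]
finger_gap: 93.8
finger_force: 0.0
```

```bash
python3 - <<'E'
from h import *
mark('m5.png',[[548,-57,86]])
to(460,397,100)
E
```

```text
{'clock': 17.05, 'eef_pos': [546.848, -57.53, 149.929], 'eef_rot': [-3.141, -0.001, 2.805], 'wrist_force': [-1.071, -0.229, 0.296], 'finger_gap': 93.811, 'finger_force': 0.0}
tool shift [232.1 400.3  49.8] yaw 2.805
```

View pics/m5.png

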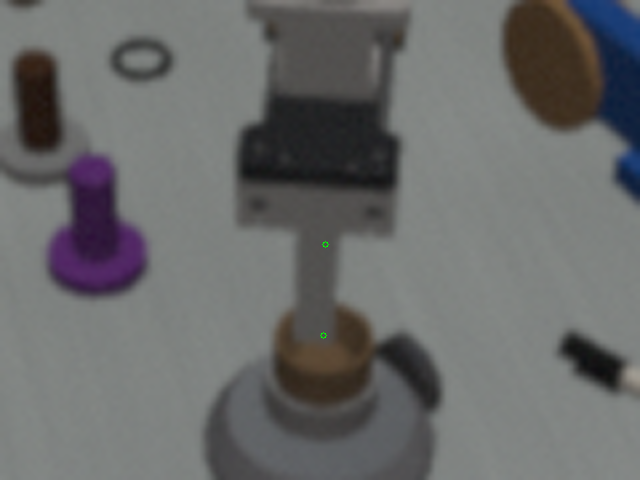

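Cup A is seated level, spanning columns 275–374. Going for cup B.

Emit:
arm_command:
  steps:
    - [1,20,34,0,0]
    - [1,42,72,0,0]
    - [1,64,110,0,0]
    - [1,86,148,0,0]
    - [1,108,186,0,0]
    - [1,130,224,0,0]
    - [1,152,262,0,0]
    - [1,174,300,0,0]
    - [1,196,338,10,0]
    - [1,218,376,25,0]
    - [1,232,400,40,0]
    - [1,232,400,50,0]
    - [1,232,400,50,0]
    - [1,232,400,50,0]

```text
clock: 18.85
eef_pos: [461.0, 395.8, 101.4]
eef_rot: [3.141, 0.0, 2.804]
wrist_force: [0.6, -0.2, -0.2]
finger_gap: 93.7
finger_force: 0.0
```

```bash
python3 - <<'E'
from h import *
mark('m6.png',[[460,397,42]]);to(460,397,38)
E
```

```text
{'clock': 18.85, 'eef_pos': [460.974, 395.819, 101.393], 'eef_rot': [3.141, 0.0, 2.804], 'wrist_force': [0.571, -0.164, -0.16], 'finger_gap': 93.717, 'finger_force': 0.0}
tool shift [ 1.3  0.7 63.6] yaw 2.804
```

View pics/m6.png

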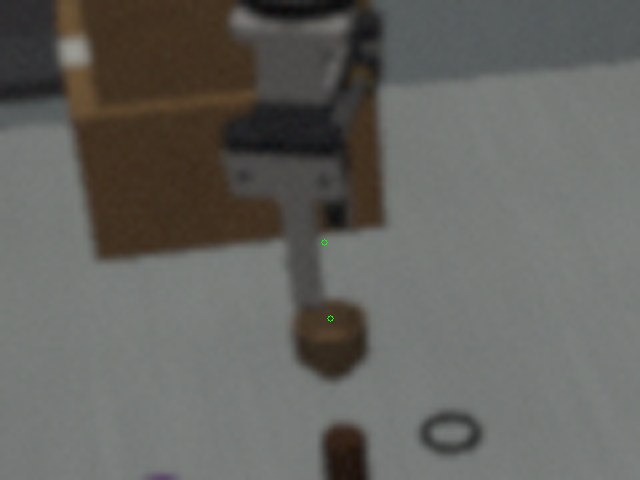

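Cup B's rim is centred at (330,318), as predicted. Grasping.

Emit:
arm_command:
  steps:
    - [1,1,0.5,20,0]
    - [1,1,0.5,40,0]
    - [1,1,0.5,58,0]
    - [1,1,0.5,63.5,0]
    - [1,1,0.5,63.5,0]
    - [0.4,1,0.5,63.5,0]
    - [0.4,1,0.5,63.5,0]
    - [0.4,1,0.5,63.5,0]
    - [0.4,1,0.5,63.5,0]
    - [0.4,1,0.5,63.5,0]
    - [0.4,1,0.5,63.5,0]
    - [0.4,1,0.5,63.5,0]

```text
clock: 20.4
eef_pos: [459.7, 397.4, 37.6]
eef_rot: [3.142, 0.0, 2.805]
wrist_force: [-1.2, -0.4, 1.9]
finger_gap: 51.9
finger_force: 30.0
```

```bash
python3 - <<'E'
from h import *
to(547.5,-57,150)
E
```

```text
tool shift [-233.  -399.9 -112.4] yaw 2.805
```

Emit:
arm_command:
  steps:
    - [0.4,0,0,-15,0]
    - [0.4,0,0,-45,0]
    - [0.4,0,0,-80,0]
    - [0.4,-10,-17,-110,0]
    - [0.4,-28,-48,-122,0]
    - [0.4,-48,-82,-122,0]
    - [0.4,-68,-117,-122,0]
    - [0.4,-88,-151,-122,0]
    - [0.4,-108,-185,-122,0]
    - [0.4,-128,-220,-122,0]
    - [0.4,-148,-254,-122,0]
    - [0.4,-168,-288,-122,0]
    - [0.4,-188,-323,-122,0]
    - [0.4,-208,-357,-122,0]
    - [0.4,-225,-386,-122,0]
    - [0.4,-233,-400,-115,0]
    - [0.4,-233,-400,-105,0]
    - [0.4,-233,-400,-100,0]
    - [0.4,-233,-400,-100,0]

```text
clock: 22.78
eef_pos: [547.1, -56.1, 136.9]
eef_rot: [-3.141, -0.001, 2.806]
wrist_force: [0.0, 0.4, -1.2]
finger_gap: 51.8
finger_force: 30.0
```

```bash
python3 - <<'E'
from h import *
mark('m7.png',[[548,-57,86]]);to(547.5,-57,107.6)
E
```

```text
{'clock': 22.775, 'eef_pos': [547.121, -56.095, 136.944], 'eef_rot': [-3.141, -0.001, 2.806], 'wrist_force': [0.046, 0.373, -1.224], 'finger_gap': 51.772, 'finger_force': 30.0}
tool shift [-0.4 -0.6 29.8] yaw 2.806
```

View pics/m7.png

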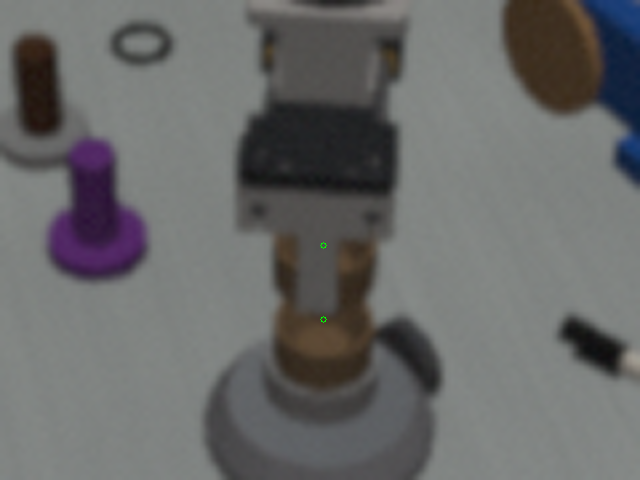

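Held cup B (columns 275–375) lines up with the seated cup (275–373). Lowering.

Emit:
arm_command:
  steps:
    - [0.4,0,-1,8,0]
    - [0.4,0,-1,15,0]
    - [0.4,0,-1,20,0]
    - [0.4,0,-1,24,0]
    - [0.4,0,-1,27,0]
    - [0.4,0,-1,29,0]
    - [0.4,0,-1,29.8,0]
    - [0.4,0,-1,29.8,0]
    - [0.4,0,-1,29.8,0]

```text
clock: 23.95
eef_pos: [547.1, -58.1, 107.8]
eef_rot: [3.142, 0.0, 2.805]
wrist_force: [-0.1, -0.0, -0.6]
finger_gap: 51.8
finger_force: 30.0
```

Emit:
arm_command:
  steps:
    - [0.4,0,0.5,0.6,0]
    - [0.4,0,0.5,0.6,0]
    - [0.75,0,0.5,0.6,0]
    - [0.75,0,0.5,0.6,0]
    - [1,0,0.5,0.6,0]
    - [1,0,0.5,0.6,0]
    - [1,0,0.5,-20,0]
    - [1,0,0.5,-45,0]
    - [1,0,0.5,-60,0]
    - [1,0,0.5,-60,0]
    - [1,0,0.5,-60,0]

```text
clock: 25.32
eef_pos: [546.9, -57.5, 166.7]
eef_rot: [-3.141, -0.001, 2.805]
wrist_force: [0.4, 0.4, -0.1]
finger_gap: 94.2
finger_force: 0.0
```

```bash
python3 - <<'E'
from h import *
st();b=shot('side','s8.png')
q=proj(b,[[548,-57,112],[615,-223,40]]).round(1);print(q)
for uv,sh,z in((q[0]+[0,10],[(26,60),(26,112)],0),(q[1],'htop',4)):
    m=blob(b,'brown',uv);p,i=fit(b,m,SH.get(sh,sh) if isinstance(sh,str) else sh,z,atz(b,uv,40 if z else 86)[:2]);print(m.sum(),p.round(1),round(i,3))
cv2.imwrite('pics/m8.png',cv2.resize(b['img'][170:290,200:360,::-1],(640,480),interpolation=cv2.INTER_CUBIC))
to(614.3,-222.7,150)
E
```

```text
{'clock': 25.325, 'eef_pos': [546.881, -57.523, 166.72], 'eef_rot': [-3.141, -0.001, 2.805], 'wrist_force': [0.356, 0.398, -0.133], 'finger_gap': 94.157, 'finger_force': 0.0}
[[255.4 192.6]
 [297.4 253. ]]
300 [550.6 -54.9] 0.647
343 [ 612.5 -223.3] 0.928
tool shift [-118.3 -133.6   16.6] yaw 2.805
```

View pics/m8.png

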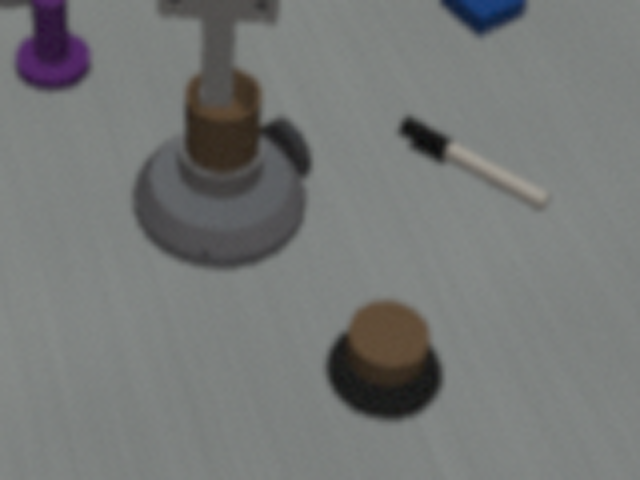

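Cups nest straight at (223,120) in the crop. The header stands on the pad at (388,345). Fetching it.

Emit:
arm_command:
  steps:
    - [1,-30,-34,0,0]
    - [1,-60,-68,0,0]
    - [1,-90,-102,0,0]
    - [1,-118,-133,0,0]
    - [1,-118,-133,30,0]
    - [1,-118,-133,65,0]
    - [1,-118,-133,95,0]
    - [1,-118,-133,115,0]
    - [1,-118,-133,125,0]
    - [1,-118,-133,125,0]
    - [0.4,-118,-133,125,0]
    - [0.4,-118,-133,125,0]
    - [0.4,-118,-133,125,0]
    - [0.4,-118,-133,125,0]
    - [0.4,-118,-133,125,0]
    - [0.4,-118,-133,125,0]
    - [0.4,-118,-133,125,0]

```text
clock: 27.5
eef_pos: [614.7, -222.2, 42.8]
eef_rot: [-3.142, 0.0, 2.805]
wrist_force: [-0.7, 0.2, 1.9]
finger_gap: 51.3
finger_force: 30.0
```

```bash
python3 - <<'E'
from h import *
to(547.3,-57,134)
E
```

```text
tool shift [118.2 133.6 -91.2] yaw 2.805
```

Emit:
arm_command:
  steps:
    - [0.4,0,0,-15,0]
    - [0.4,0,0,-45,0]
    - [0.4,0,0,-80,0]
    - [0.4,0,0,-115,0]
    - [0.4,0,0,-132,0]
    - [0.4,24,27,-132,0]
    - [0.4,50,56,-132,0]
    - [0.4,76,86,-132,0]
    - [0.4,102,115,-132,0]
    - [0.4,118,133.5,-132,0]
    - [0.4,118,133.5,-125,0]
    - [0.4,118,133.5,-118,0]
    - [0.4,118,133.5,-118,0]
    - [0.4,118,133.5,-118,0]

```text
clock: 29.25
eef_pos: [547.5, -57.7, 160.5]
eef_rot: [-3.141, -0.0, 2.804]
wrist_force: [-0.8, -0.3, -1.9]
finger_gap: 51.4
finger_force: 30.0
```

```bash
python3 - <<'E'
from h import *
mark('m9.png',[[548,-57,112]]);to(547.5,-57,134.8)
E
```

```text
{'clock': 29.25, 'eef_pos': [547.536, -57.719, 160.479], 'eef_rot': [-3.141, -0.0, 2.804], 'wrist_force': [-0.833, -0.312, -1.862], 'finger_gap': 51.443, 'finger_force': 29.999}
tool shift [ 0.2  0.5 25.9] yaw 2.804
```

View pics/m9.png

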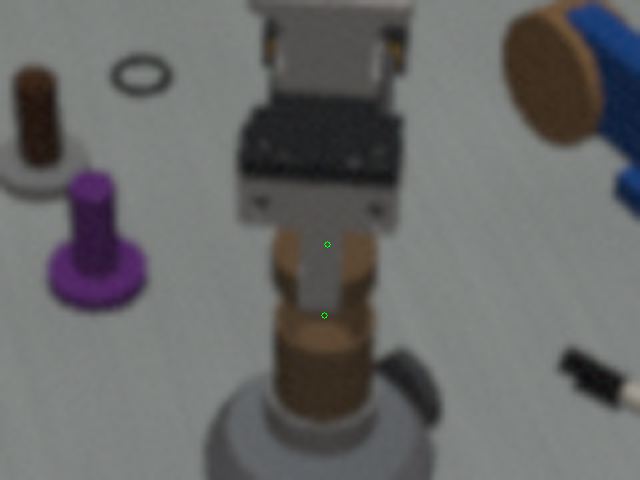

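The header (columns 274–377) is straight over the stack (274–374). Lowering.

Emit:
arm_command:
  steps:
    - [0.4,0,0.3,8,0]
    - [0.4,0,0.3,14,0]
    - [0.4,0,0.3,19,0]
    - [0.4,0,0.3,22,0]
    - [0.4,0,0.3,24.5,0]
    - [0.4,0,0.3,25.5,0]
    - [0.4,0,0.3,25.5,0]
    - [0.4,0,0.3,25.5,0]

```text
clock: 30.3
eef_pos: [547.6, -56.9, 135.3]
eef_rot: [3.142, 0.0, 2.805]
wrist_force: [0.7, 0.4, -0.3]
finger_gap: 51.4
finger_force: 30.0
```

Emit:
arm_command:
  steps:
    - [0.4,0,0,0.8,0]
    - [0.4,0,0,0.8,0]
    - [0.75,0,0,0.8,0]
    - [0.75,0,0,0.8,0]
    - [1,0,0,0.8,0]
    - [1,0,0,0.8,0]
    - [1,0,0,-20,0]
    - [1,0,0,-45,0]
    - [1,0,0,-55,0]
    - [1,0,0,-55,0]
    - [1,0,0,-55,0]
    - [1,0,0,-55,0]

```text
clock: 31.8
eef_pos: [547.2, -56.8, 189.4]
eef_rot: [-3.141, -0.001, 2.805]
wrist_force: [-0.3, -0.0, -0.1]
finger_gap: 94.3
finger_force: 0.0
```

```bash
python3 - <<'E'
from h import *
s=st();b=shot('side','s10.png');a=shot('top')
for c in(a,b):
  for r in trace(c,'tamper_mid')[:4]:
    x0=atz(c,r['rect'][:2],20)[:2];rgb=np.median(c['img'][r['region']],0)
    p,i=fit(c,r['region'],[(30,0),(30,12),(14,12),(14,75)],0,x0);print(np.round(r['rect']),round(r['p'],2),p.round(1),round(i,3),rgb)
cv2.imwrite('pics/m10.png',cv2.resize(b['img'][120:270,150:350,::-1],(640,480),interpolation=cv2.INTER_CUBIC))
to(442.5,217.5,160)
E
```

```text
{'clock': 31.8, 'eef_pos': [547.223, -56.795, 189.356], 'eef_rot': [-3.141, -0.001, 2.805], 'wrist_force': [-0.291, -0.042, -0.083], 'finger_gap': 94.266, 'finger_force': 0.0}
[204. 228.  22.  20.] 0.83 [460.4 114.3] 0.906 [133.  65. 158.]
[168. 238.  24.  21.] 0.67 [443.6 217.4] 0.923 [115. 116. 118.]
[179. 276.  21.  23.] 0.55 [332.5 193. ] 0.965 [126.  59. 152.]
[214. 180.  23.  26.] 0.77 [458.6 112.3] 0.893 [75. 39. 87.]
[170. 171.  19.  25.] 0.62 [330.2 193.8] 0.803 [70.5 37.  82. ]
tool shift [189.7 224.2  29.9] yaw 2.805
```

View pics/m10.png

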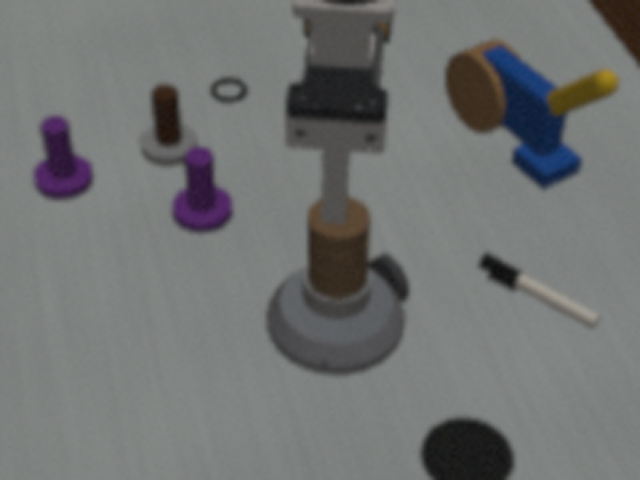

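The set stands straight with the header on top at (338,220). The tamper is at (166,120) in the crop, unmoved. Approaching the tamper.

Emit:
arm_command:
  steps:
    - [1,25,30,0,0]
    - [1,55,65,0,0]
    - [1,85,100,0,0]
    - [1,115,136,0,0]
    - [1,145,171,10,0]
    - [1,170,201,30,0]
    - [1,189,224,55,0]
    - [1,189,224,75,0]
    - [1,189,224,75,0]
    - [1,189,224,75,0]

```text
clock: 33.25
eef_pos: [443.6, 216.9, 116.0]
eef_rot: [3.141, 0.001, 2.804]
wrist_force: [-0.7, 0.8, 0.2]
finger_gap: 94.0
finger_force: 0.0
```

```bash
cat >> h.py <<'E'
def tamper(c,z0=0):
    for r in trace(c,'tamper_mid')[:5]:
        rgb=np.median(c['img'][r['region']],0)
        if rgb[2]>rgb[1]*1.4: continue
        p,i=fit(c,r['region'],[(30,0),(30,12),(14,12),(14,75)],z0,atz(c,r['rect'][:2],z0+20)[:2]);print('tamper',np.round(r['rect']),round(r['p'],2),p.round(1),round(i,3),rgb)
E
python3 - <<'E'
from h import *
st();b=shot('side');tamper(b)
V=b['img'].max(2);q=proj(b,[[443,217.5,z] for z in(0,10,30,45,60)]).round(1);print(q.tolist())
for u,v in q: 
    r=int(v); print(r,V[r,int(u)-18:int(u)+19].tolist())
to(443,217.5,50)
E
```

```text
{'clock': 33.25, 'eef_pos': [443.587, 216.936, 115.965], 'eef_rot': [3.141, 0.001, 2.804], 'wrist_force': [-0.71, 0.776, 0.156], 'finger_gap': 93.976, 'finger_force': 0.0}
tamper [199. 159.  15.  25.] 0.65 [441.1 220.9] 0.68 [70. 68. 66.]
[[202.6, 166.6], [202.4, 164.3], [201.9, 159.6], [201.6, 156.0], [201.3, 152.3]]
166 [127, 126, 127, 127, 128, 128, 128, 130, 130, 119, 99, 95, 100, 103, 103, 98, 96, 92, 87, 92, 95, 96, 100, 100, 99, 96, 94, 95, 100, 101, 105, 109, 119, 126, 127, 125, 125]
164 [125, 127, 127, 127, 130, 127, 128, 128, 127, 116, 107, 104, 103, 102, 93, 68, 50, 43, 41, 42, 47, 57, 83, 95, 100, 101, 99, 103, 116, 123, 123, 126, 126, 127, 126, 126, 126]
159 [124, 125, 127, 125, 127, 128, 127, 125, 127, 126, 124, 125, 122, 119, 104, 70, 40, 32, 34, 34, 31, 32, 43, 71, 100, 111, 118, 122, 124, 125, 123, 124, 125, 126, 126, 126, 127]
156 [125, 125, 126, 128, 129, 127, 126, 125, 124, 125, 124, 124, 123, 118, 98, 60, 40, 37, 36, 34, 34, 34, 52, 88, 114, 123, 124, 123, 123, 123, 124, 124, 125, 125, 125, 125, 125]
152 [124, 126, 127, 127, 126, 125, 125, 124, 124, 124, 116, 99, 91, 83, 75, 68, 67, 55, 41, 37, 35, 31, 62, 107, 121, 124, 124, 124, 124, 123, 124, 126, 125, 124, 119, 115, 105]
tool shift [ 0.8  0.3 66.1] yaw 2.804
```

Emit:
arm_command:
  steps:
    - [1,0.5,0.5,20,0]
    - [1,0.5,0.5,40,0]
    - [1,0.5,0.5,58,0]
    - [1,0.5,0.5,65,0]
    - [1,0.5,0.5,65,0]
    - [0.15,0.5,0.5,65,0]
    - [0.15,0.5,0.5,65,0]
    - [0.15,0.5,0.5,65,0]
    - [0.15,0.5,0.5,65,0]
    - [0.15,0.5,0.5,65,0]
    - [0.15,0.5,0.5,65,0]
    - [0.15,0.5,0.5,65,0]
    - [0.15,0.5,0.5,65,0]
    - [0.15,0.5,0.5,65,0]
  force: 50

```text
clock: 35.1
eef_pos: [442.8, 217.7, 50.1]
eef_rot: [3.141, 0.0, 2.805]
wrist_force: [0.4, 1.7, 0.0]
finger_gap: 27.0
finger_force: 50.0
```

```bash
python3 - <<'E'
from h import *
to(547.7,-57,200)
E
```

```text
tool shift [-189.8 -224.7 -149.9] yaw 2.805
```

Emit:
arm_command:
  steps:
    - [0.15,0,0,-15,0]
    - [0.15,0,0,-45,0]
    - [0.15,0,0,-80,0]
    - [0.15,0,0,-115,0]
    - [0.15,0,0,-145,0]
    - [0.15,0,0,-160,0]
    - [0.15,-18,-22,-160,0]
    - [0.15,-42,-50,-160,0]
    - [0.15,-68,-80,-160,0]
    - [0.15,-94,-111,-160,0]
    - [0.15,-120,-142,-160,0]
    - [0.15,-146,-173,-160,0]
    - [0.15,-172,-204,-160,0]
    - [0.15,-186,-220,-160,0]
    - [0.15,-190,-225,-158,0]
    - [0.15,-190,-225,-154,0]
    - [0.15,-190,-225,-154,0]
    - [0.15,-190,-225,-154,0]

```text
clock: 37.35
eef_pos: [547.7, -56.7, 204.3]
eef_rot: [3.142, 0.0, 2.806]
wrist_force: [0.0, 0.2, -2.0]
finger_gap: 27.6
finger_force: 50.0
```

```bash
python3 - <<'E'
from h import *
s=st();b=shot('side','s11.png');p=s['eef_pos']
q=proj(b,[[547.5,-57,132],[p[0],p[1],p[2]-50],p]).round(1);print(q)
u,v=q[0].astype(int)
cv2.imwrite('pics/m11.png',cv2.resize(b['img'][v-45:v+45,u-60:u+60,::-1],(640,480),interpolation=cv2.INTER_CUBIC))
to(547.5,-57,182)
E
```

```text
{'clock': 37.35, 'eef_pos': [547.682, -56.748, 204.277], 'eef_rot': [3.142, 0.0, 2.806], 'wrist_force': [0.006, 0.219, -2.022], 'finger_gap': 27.58, 'finger_force': 49.999}
[[255.4 187.2]
 [255.7 180.8]
 [256.3 165.9]]
tool shift [ 0.2 -0.2 22.3] yaw 2.806
```

View pics/m11.png

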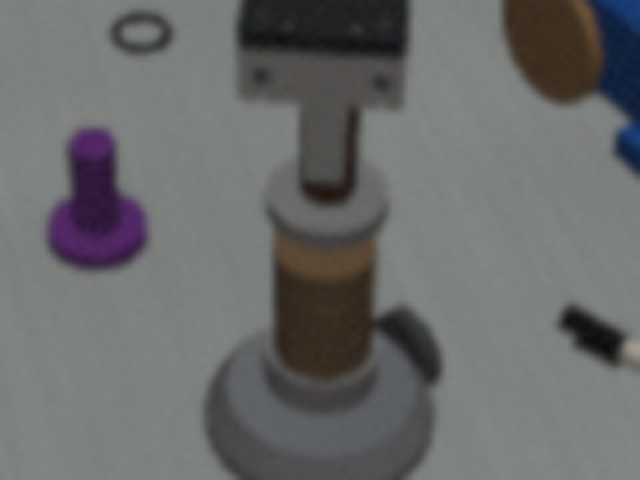

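Disc centre is at column 327, header's at 325: centred within 1 mm and level. Pressing.

Emit:
arm_command:
  steps:
    - [0.15,0,0,8,0]
    - [0.15,0,0,15,0]
    - [0.15,0,0,19,0]
    - [0.15,0,0,21,0]
    - [0.15,0,0,22.5,0]
    - [0.15,0,0,24,0]
    - [0.15,0,0,25.5,0]
    - [0.15,0,0,27,0]
    - [0.15,0,0,28.5,0]
    - [0.15,0,0,30,0]
    - [0.15,0,0,31.5,0]
    - [0.15,0,0,33,0]
    - [0.15,0,0,34,0]
    - [0.15,0,0,34,0]
    - [0.15,0,0,34,0]
  force: 60

```text
clock: 39.28
eef_pos: [548.0, -57.5, 170.5]
eef_rot: [3.142, 0.001, 2.805]
wrist_force: [-2.1, -0.1, 7.1]
finger_gap: 27.5
finger_force: 60.0
```

Emit:
arm_command:
  steps:
    - [0.15,0,0,1,0]
    - [0.15,0,0,2,0]
    - [0.15,0,0,2.5,0]
    - [0.15,0,0,2.5,0]
    - [0.15,0,0,2.5,0]

```text
clock: 39.9
eef_pos: [548.4, -57.6, 169.9]
eef_rot: [3.141, 0.003, 2.805]
wrist_force: [-6.9, 0.2, 24.2]
finger_gap: 27.3
finger_force: 60.0
```

Force jumps at the stop (24 N). Holding.

Emit:
arm_command:
  steps:
    - [0.15,0,0,-0.5,0]
    - [0.15,0,0,-0.5,0]
    - [0.15,0,0,-0.5,0]
    - [0.15,0,0,-0.5,0]
    - [0.15,0,0,-0.5,0]
    - [0.15,0,0,-0.5,0]
    - [0.15,0,0,-0.5,0]
    - [0.15,0,0,-0.5,0]
    - [0.15,0,0,-0.5,0]
    - [0.15,0,0,-0.5,0]
    - [0.15,0,0,-0.5,0]
    - [0.15,0,0,-0.5,0]

```text
clock: 41.4
eef_pos: [548.3, -57.6, 170.0]
eef_rot: [3.141, 0.002, 2.805]
wrist_force: [-5.5, 0.6, 19.7]
finger_gap: 27.3
finger_force: 60.0
```

```bash
python3 - <<'E'
from h import *
to(614.2,-223.3,60)
E
```

```text
tool shift [-117.  -134.6  110. ] yaw 2.805
```

Emit:
arm_command:
  steps:
    - [0.15,0,0,-1.5,0]
    - [0.15,0,0,-3,0]
    - [0.15,0,0,-4.5,0]
    - [0.15,0,0,-6,0]
    - [0.15,0,0,-7.5,0]
    - [0.15,0,0,-9,0]
    - [0.15,0,0,-10.5,0]
    - [0.15,0,0,-12,0]
    - [0.15,0,0,-13.5,0]
    - [0.15,0,0,-15,0]
    - [0.15,0,0,-17,0]
    - [0.15,0,0,-21,0]
    - [0.15,0,0,-30,0]
    - [0.15,0,0,-40,0]
    - [0.15,-25,-29,-40,0]
    - [0.15,-50,-58,-40,0]
    - [0.15,-80,-92,-40,0]
    - [0.15,-105,-121,-40,0]
    - [0.15,-117,-134.5,-30,0]
    - [0.15,-117,-134.5,-10,0]

```text
clock: 43.9
eef_pos: [614.0, -223.9, 177.9]
eef_rot: [-3.142, 0.001, 2.804]
wrist_force: [-0.2, 0.4, -2.9]
finger_gap: 27.2
finger_force: 60.0
```

Emit:
arm_command:
  steps:
    - [0.15,0,0,30,0]
    - [0.15,0,0,60,0]
    - [0.15,0,0,85,0]
    - [0.15,0,0,98,0]
    - [0.15,0,0,98,0]
    - [0.15,0,0,98,0]

```text
clock: 44.65
eef_pos: [614.3, -223.1, 81.4]
eef_rot: [-3.141, 0.002, 2.805]
wrist_force: [-0.2, -0.2, -2.6]
finger_gap: 27.2
finger_force: 60.0
```

```bash
python3 - <<'E'
from h import *
s=st();b=shot('side','s12.png')
m=blob(b,'brown',proj(b,[[548,-57,100]])[0])
for n in((0,0),(-1.5,0),(1.5,0)): pass
p,i=fit(b,m,[(26,60),(26,132)],0,[548,-57]);print('set',m.sum(),p.round(1),round(i,3))
u,v=proj(b,[[614.3,-223,4]])[0].astype(int)
cv2.imwrite('pics/m12.png',cv2.resize(b['img'][v-90:v+30,u-90:u+70,::-1],(640,480),interpolation=cv2.INTER_CUBIC))
# disc and pad row profiles
p=s['eef_pos'];q=proj(b,[[p[0],p[1],p[2]-46],[614.3,-223,4]]);print(q)
pad=(b['img'].max(2)<60)
for r in range(v-18,v+24,3): 
    c=np.nonzero(pad[r,u-25:u+26])[0]
    if len(c): print(r,c.min()+u-25,c.max()+u-25)
to(614.2,-223.3,54)
E
```

```text
{'clock': 44.65, 'eef_pos': [614.283, -223.145, 81.378], 'eef_rot': [-3.141, 0.002, 2.805], 'wrist_force': [-0.151, -0.207, -2.569], 'finger_gap': 27.187, 'finger_force': 59.999}
set 488 [548.8 -54.9] 0.852
[[296.97082441 254.22138831]
 [295.60542828 261.39748491]]
243 306 320
252 293 294
255 285 298
258 283 286
261 282 308
264 283 309
267 284 308
270 287 306
273 293 301
tool shift [ 0.  -0.1 27.4] yaw 2.805
```

Emit:
arm_command:
  steps:
    - [0.15,0,0,10,0]
    - [0.15,0,0,18,0]
    - [0.15,0,0,23,0]
    - [0.15,0,0,25.5,0]
    - [0.15,0,0,27,0]
    - [0.15,0,0,27.5,0]
    - [0.15,0,0,27.5,0]
    - [0.15,0,0,27.5,0]

```text
clock: 45.7
eef_pos: [613.9, -223.1, 54.2]
eef_rot: [-3.142, 0.0, 2.805]
wrist_force: [-7.6, 3.0, 11.0]
finger_gap: 27.2
finger_force: 60.0
```

Emit:
arm_command:
  steps:
    - [0.15,0,0,-0.5,0]
    - [0.15,0,0,-0.5,0]
    - [0.15,0,0,-0.5,0]

```text
clock: 46.08
eef_pos: [614.0, -223.1, 54.2]
eef_rot: [-3.142, 0.001, 2.805]
wrist_force: [-5.0, 1.5, 8.0]
finger_gap: 27.6
finger_force: 60.0
```

Emit:
arm_command:
  steps:
    - [0.15,0,0,-1,0]
    - [0.15,0,0,-1,0]
    - [0.6,0,0,-1,0]
    - [0.6,0,0,-1,0]
    - [0.9,0,0,-1,0]
    - [1,0,0,-1,0]
    - [1,0,0,-20,0]
    - [1,0,0,-50,0]
    - [1,0,0,-85,0]
    - [1,30,0,-120,0]
    - [1,70,0,-130,0]
    - [1,110,0,-130,0]
    - [1,150,0,-130,0]
    - [1,190,0,-130,0]
    - [1,230,0,-130,0]
    - [1,230,0,-130,0]
    - [1,230,0,-130,0]

```text
clock: 48.2
eef_pos: [397.4, -147.4, 184.3]
eef_rot: [-3.141, 0.002, 2.805]
wrist_force: [0.2, 0.5, -0.6]
finger_gap: 94.1
finger_force: 0.0
```

```bash
python3 - <<'E'
from h import *
st();a=shot('top','t13.png');b=shot('side','s13.png')
for c in(a,b):
    tamper(c,4)
    m=blob(c,'brown',proj(c,[[548,-57,100]])[0]);p,i=fit(c,m,[(26,60),(26,132)],0,[548,-57]);print('set',m.sum(),p.round(1),round(i,3))
# predicted silhouettes vs tamper edge
    V=c['img'].max(2)
    for z in(8,14,50,75):
        u,v=proj(c,[[614.2,-223.2,z]])[0];print(z,round(u,1),round(v,1),V[int(round(v)),int(u)-18:int(u)+19].tolist())
E
```

```text
{'clock': 48.2, 'eef_pos': [397.449, -147.399, 184.273], 'eef_rot': [-3.141, 0.002, 2.805], 'wrist_force': [0.23, 0.455, -0.569], 'finger_gap': 94.145, 'finger_force': 0.0}
tamper [315. 169.  18.  21.] 0.58 [ 614.2 -224.7] 0.943 [105.5 106.5 109. ]
set 377 [549.2 -58.6] 0.925
8 312.0 168.4 [163, 166, 164, 167, 166, 169, 184, 32, 0, 25, 139, 130, 130, 132, 134, 93, 5, 16, 15, 18, 19, 20, 20, 18, 21, 100, 139, 131, 133, 126, 16, 29, 126, 177, 165, 165, 168]
14 312.3 167.9 [166, 164, 167, 166, 169, 184, 32, 0, 25, 139, 130, 130, 132, 134, 93, 5, 16, 15, 18, 19, 20, 20, 18, 21, 100, 139, 131, 133, 126, 16, 29, 126, 177, 165, 165, 168, 167]
50 314.0 164.3 [171, 165, 169, 176, 192, 23, 0, 32, 132, 136, 132, 132, 138, 112, 16, 26, 35, 61, 57, 49, 49, 54, 45, 48, 79, 112, 40, 69, 149, 174, 177, 169, 172, 173, 178, 172, 173]
75 315.3 161.7 [169, 170, 167, 170, 185, 73, 0, 28, 131, 142, 132, 137, 137, 87, 27, 60, 58, 55, 55, 45, 49, 50, 54, 36, 23, 64, 143, 175, 168, 169, 165, 174, 171, 175, 169, 171, 168]
tamper [296. 253.  18.  32.] 0.96 [ 613.  -224.2] 0.865 [69. 66. 66.]
set 482 [548.9 -53.9] 0.842
8 295.8 260.6 [132, 132, 130, 122, 91, 52, 31, 51, 81, 106, 116, 113, 113, 113, 106, 88, 69, 55, 47, 46, 46, 50, 56, 73, 97, 109, 113, 113, 110, 107, 93, 58, 59, 99, 127, 133, 136]
14 296.0 259.2 [132, 131, 127, 106, 63, 37, 62, 101, 113, 113, 113, 112, 106, 80, 49, 35, 38, 36, 35, 39, 37, 39, 40, 68, 100, 112, 111, 112, 111, 100, 70, 91, 123, 133, 134, 135, 134]
50 297.6 250.8 [134, 133, 134, 133, 133, 133, 131, 127, 122, 121, 119, 115, 102, 65, 36, 30, 33, 35, 38, 39, 39, 38, 36, 51, 89, 124, 134, 135, 136, 136, 135, 136, 132, 132, 133, 135, 134]
75 298.7 244.6 [133, 133, 134, 134, 134, 134, 134, 133, 134, 133, 135, 132, 122, 75, 49, 53, 56, 56, 57, 54, 55, 55, 56, 63, 92, 125, 136, 135, 134, 132, 135, 136, 137, 136, 133, 133, 135]
```

```bash
python3 -c "
from h import *
print(job.sign_off())"
```

```text
the job is handed in; nothing more can be done
None
```

I handed the job in, but the sign-off returned no verdict. By my measurements both cups and the header are nested on the gauge, the plate was pressed to its stop and held for over a second, and the tamper stands upright on its pad within about 3 mm of centre.

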